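# Clamp the battery organizer to the hearing-aid charging case

### The arm

A 6-joint arm with a two-finger parallel gripper is mounted at the origin on the work surface. World frame = base frame: x ahead of the robot, y to its left, z up, the work surface at z = 0. Lengths are in mm, angles in rad, forces in N, time in s.
With the tool pointing down it reaches from about 400 to 825 mm from the base axis. Payload 7 kg.
Tool frame: the origin (TCP) lies between the finger pads; the fingertips stand 25 mm ahead of it and the grasp point (between the pads) lies 6 mm ahead of it; x points along the fingers, z is the direction in which the jaws open and shut, and the axes are right-handed (so a half turn about x gives the same grasp; the last joint's range is limited). The gripper opens to 88 mm and grips with 3 to 60 N. Pads are 19 mm wide; open, the fingers measure 130 mm over their backs; the gripper's body (78 mm by 193 mm) begins 47 mm behind the grasp point.
Start: joints at [1.563, 0.359, 0.012, 0, -1.224, -0.288], TCP at [196.775, 645.658, 222.061] pointing down, gripper open.
Joint ranges: [-3.07, 3.07], [-1.43, 2.12], [-1.02, 1.25], [-3.03, 1.67], [-3.05, -0], [-3.03, 3.03]. Speed limits (rad/s): [2.39, 2.39, 3.01, 3.14, 3.14, 3.14].

### API

Orientations are given as a rotation vector (axis times angle).
In Python, from plant import bot, effector, kin, get_state, eyes, job gives the robot as it stands. Calls block until the motion is done:
- bot.goto(position, orientation): joint-space move of the TCP to a pose.
- bot.line_to(position, speed=150, rot=None, force_limit=None): straight line of the TCP; rot=None keeps the orientation; speed is the mean speed in mm/s. With force_limit (N) it stops when the force on the tool has changed by that much, and returns True; else False.
- bot.goto_joints(angles): joint-space move.
- effector.command_gripper(opening, f_grip=None): finger opening in mm; f_grip is the grip in N (None keeps the last); returns when the fingers have stopped.
- bot.wait(seconds).
- kin.inverse_kinematics(position, orientation): joint angles nearest the present ones, or None.
- get_state(): the state.
- eyes.camera(name): name is "side" or "top"; returns a dict with "color" (420x560x3 uint8, blue, green, red), "fx", "fy", "cx", "cy" (pixels), "view" (4x4, takes a point from world to camera coordinates). Camera axes: x right, y down, z forward; pixel columns grow to the right and rows downward; lengths in mm; the calibration is good to about 2 mm. A picture is of the moment at which its call begins. There is no depth.
A pose or a line that the arm cannot do raises bot.IKError and nothing moves.
- job.hand_in(): hands the job in, once; it reports no verdict.
The state is a dict: "time_s": time; "joint_positions": joint angles; "joint_velocities": joint speeds; "effort": joint torques, N m; "position": TCP position; "ee_rot": TCP orientation; "wrist_force": force on the tool from outside, world axes, zero at the start; "moment": the same for the moment, N m; "grip_width": finger opening in mm.
Only numpy, scipy, OpenCV 4.12 (cv2) and the standard library are available. Lean on these libraries where they do the work, as an engineer would, in place of code of your own. Each camera call takes 0.05 s, during which the arm holds its last target.

### The job

Stand the white charging case and the clear battery organizer upright, side by side in the tray of the clamping jig: the case at the wooden end stop, the organizer between the case and the jaw with its blue adhesive strip facing the case. Then pump the clamp's two orange trigger levers until the jaw presses the two firmly together, and finish while still holding the trigger squeezed, with the jaw's spring pressed about half-way in and never nearly flat, so that nothing is crushed. Move the jaw and its bar only by the trigger, and leave the tin, the dish and the brush alone.

Things in the scene. Friction and masses are not known exactly. Their poses are not given: they have to be found in the camera images.
- jig: Plywood clamping jig fixed to the shelf, 105 x 390 x 12 mm. Origin on the shelf surface, mid-width; x across, y along it from clamp to end stop, z up. Open tray from y = -30 to 165 mm: floor 15 mm up, inner wall faces at x = +-34 mm, walls 6 mm thick, tops 32 mm up. Black clamp housing 44 x 80 mm centred at y = -110 mm, top 120 mm up. Place and angle vary.
- stop_face (a point): Middle of the wooden end stop's inner face (jig frame x 0, y 165, z 41 mm); the stop is 68 mm high.
- tray_floor (a point): Point on the tray's cork floor, 52.5 mm before the end stop, on the centre line (jig frame x 0, y 112.5, z 15 mm).
- trigger_grip (a point): Fixed point midway between the two upright orange levers, 180 mm above the shelf (jig x 0, y -110 mm). Levers: 22 mm wide (x), 10 mm thick (y), from 120 to 203 mm up. Squeeze them together from above, closing along the jig's y. Over their outer faces: 64 mm at the top when let go, about 31 mm at 165 mm height when fully squeezed.
- trigger (a joint): Swing of the front lever in rad: 0 let go, 0.22 fully squeezed (end stop). The rear lever is geared to it and swings inward equally; each moves about 15 mm at the fingers. A spring swings both out again when let go (about 2 N on each finger).
- ram (a joint): Advance of the toothed bar with the jaw towards the end stop, m: 0 fully back, at most 0.100, starts at 0.012 to 0.030. Each full squeeze moves it on by about 13.5 mm (three teeth); it stays there when the levers are let go fully for the next pump. Its drag (4 N) alone keeps at most 4 N of jaw pressure: more lasts only while the levers are held squeezed.
- pad (a joint): How far the jaw pad is pushed in on its spring, m: 0 free, 0.020 flat; 1.2 N per mm. A steady 10 N on each lever presses the jaw with about 10 N (8 mm), 15 N with about 18 N (15 mm), unless the levers reach their end stop first: then let go fully and squeeze once more.
- jaw_face (a point): Middle of the front face of the jaw pad, a black rubber plate 54 (x) x 44 (z) mm, 18 to 62 mm above the shelf. In the jig frame it lies at y = -15 mm + ram - pad. With both things tight against the end stop it meets the organizer at y = 59 mm (ram 74 mm).
- case_center (a point): Centre of the white plastic charging case (closed lid, grey seam), 58 (x) x 62 (y) x 52 (z) mm, about 160 g, standing on the shelf with this point 26 mm up. Grip it across its x, near the top. In the jig its x lies along the jig's x and its +y side faces the end stop.
- case_glue_face (a point): Middle of the case's -y side face, 31 mm from its centre: the side that meets the blue strip.
- organizer_center (a point): Centre of the clear acrylic battery organizer (coin cells inside), 58 (x) x 44 (y) x 52 (z) mm, about 130 g, standing on the shelf with this point 26 mm up. Grip it across its x, near the top. In the jig its x lies along the jig's x.
- organizer_strip (a point): Middle of the organizer's +y side face, 22 mm from its centre, covered by a blue adhesive strip (it does not stick to anything yet).
- tin: Round aluminium tin with screw lid, 58 mm across, 28 mm high, loose; origin at its underside. Leave alone.
- dish: Grey dish, 110 mm across, 30 mm high, loose; origin at its underside. Leave alone.
- brush: Stainless steel cleaning brush, 130 mm long, loose, lying along x. Leave alone.
Mind the look-alikes: they are no part of the job. Leave any green or red look-alike of the part that bears case_center alone.

How it is judged (in metres and radians):
On the way, in this order (a step that is already met when the one before it is completed fails the run):
1. case and organizer stand upright in the tray, the case on the end stop's side, the blue strip facing the case (x of case_center in the frame of jig between -0.008 and 0.008 m and x of organizer_center in the frame of jig between -0.008 and 0.008 m and z of case_center in the frame of jig between 0.037 and 0.045 m and z of organizer_center in the frame of jig between 0.037 and 0.045 m and angle between each of case_center, organizer_center's own z axis and vertical below 0.08 rad and y of case_center in the frame of jig between 0.085 and 0.138 m and horizontal distance between organizer_strip and case_glue_face below 0.04 m and y of organizer_center in the frame of jig above 0.01 m), for 0.2 s.
2. the jaw has been pumped up to the organizer (contact force between pad and organizer above 0.6 N), for 0.05 s.
At the end, for the whole second after the job is handed in: Case and organizer upright on the tray floor, case at the end stop (4 mm), blue strip at the case (7 mm), jaw pressing the organizer with 6 to 20 N (spring in 5 to 16.7 mm), fingers holding the trigger squeezed (over 0.02 rad, over 3 N on a lever) (x of case_center in the frame of jig between -0.008 and 0.008 m and x of organizer_center in the frame of jig between -0.008 and 0.008 m and z of case_center in the frame of jig between 0.037 and 0.045 m and z of organizer_center in the frame of jig between 0.037 and 0.045 m and angle between each of case_center, organizer_center's own z axis and vertical below 0.08 rad and y of case_center in the frame of jig between 0.13 and 0.138 m and horizontal distance between organizer_strip and case_glue_face below 0.007 m and contact force between pad and organizer between 6 and 20 N and value of joint trigger above 0.02 rad and (contact force between the fingers and trigger above 3 N or contact force between the fingers and lever above 3 N)); the arm keeps its last pose, push and grip.
It fails at once if the jaw crushes: more than 20 N on the organizer (contact force between pad and organizer above 20 N).
It fails at once if the robot pushes the jaw or bar directly (contact force between any of the fingers, the arm and ram above 1.5 N).
It fails at once if the tin, the dish or the brush is disturbed (more than 30 mm) (distance of any of tin, dish, brush from where it was at the start of the episode above 0.03 m).
It also fails if it takes over 72 s, if anything falls off the work surface, if the arm or the gripper's body presses on something with over 40 N, if the wrist force passes 120 N, or if a joint passes its speed limit or range.

## Working session

There is one attempt and no reset: what is moved stays moved. The work goes in short steps, each a Python script; the robot and the scene stay as the last script left them, time stands still between calls to the robot, and variables do not carry over. Pictures are saved under pics/ and viewed, and the job is handed in when it is done.

```bash
ls; mkdir -p pics
python3 - <<'E'
from plant import bot, effector, kin, get_state, eyes, job
import cv2,numpy as np
for n in("top","side"):
    c=eyes.camera(n); cv2.imwrite(f"pics/{n}0.png",c["color"]); print(n,c["fx"],c["fy"],c["cx"],c["cy"]); print(np.round(c["view"],4).tolist())
s=get_state();print(s["time_s"],s["position"],s["ee_rot"],s["grip_width"])
E
```

```text
pics
top 546.3222814748497 546.3222814748497 269.06847971544636 220.91675934258907
[[0.0259, -0.9996, -0.0061, 10.7627], [-0.9853, -0.0245, -0.1693, 474.8911], [0.1691, 0.0104, -0.9855, 1222.6056], [0.0, 0.0, 0.0, 1.0]]
side 388.30631944696967 388.30631944696967 279.8611373618754 216.4884510043559
[[0.818, -0.5753, 0.0012, -389.6312], [-0.435, -0.6199, -0.6531, 304.18], [0.3765, 0.5337, -0.7573, 902.6565], [0.0, 0.0, 0.0, 1.0]]
0.1 [196.68136074 645.25217061 221.22009612] [ 1.42256477  1.05333536 -1.42451198] 87.89309454523801
```

View pics/top0.png

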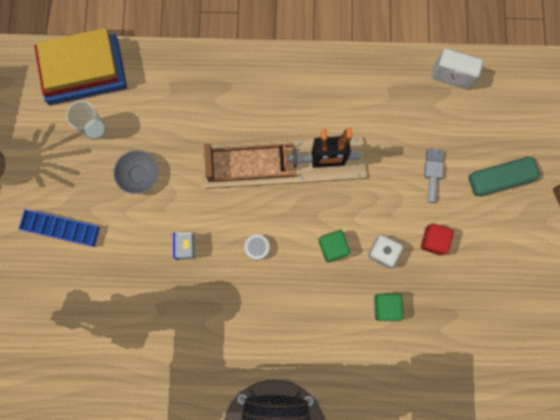

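View pics/side0.png

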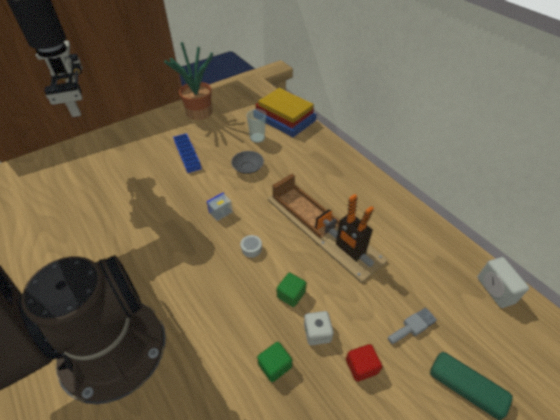

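```bash
cat > h.py <<'E'
from plant import bot, effector, kin, get_state, eyes, job
import cv2,numpy as np
from scipy.spatial.transform import Rotation as R
def ray(c,u,v,z):
    V=np.array(c["view"]);Rm=V[:3,:3];t=V[:3,3]
    o=-Rm.T@t; d=Rm.T@np.array([(u-c["cx"])/c["fx"],(v-c["cy"])/c["fy"],1])
    return o+d*(z-o[2])/d[2]
def proj(c,P):
    V=np.array(c["view"]);q=np.atleast_2d(P)@V[:3,:3].T+V[:3,3]
    return np.c_[c["fx"]*q[:,0]/q[:,2]+c["cx"],c["fy"]*q[:,1]/q[:,2]+c["cy"]]
def crop(im,u0,v0,w,h,s,name):
    cv2.imwrite(name,cv2.resize(im[v0:v0+h,u0:u0+w],None,fx=s,fy=s,interpolation=cv2.INTER_CUBIC))
E
python3 - <<'E'
import cv2,numpy as np
from h import crop
a=cv2.imread("pics/top0.png");b=cv2.imread("pics/side0.png")
crop(a,195,120,180,75,4.4,"pics/c1.png")
A=np.hstack([cv2.resize(a[220:275,155:225],None,fx=5.6,fy=5.6,interpolation=2),cv2.resize(a[220:275,355:425],None,fx=5.6,fy=5.6,interpolation=2)])
B=np.hstack([cv2.resize(b[180:235,185:255],None,fx=5.6,fy=5.6,interpolation=2),cv2.resize(b[300:355,285:355],None,fx=5.6,fy=5.6,interpolation=2)])
o=np.vstack([A,B]);print(o.shape)
cv2.imwrite("pics/c2.png",o[:600,:800])
E
```

```text
(616, 784, 3)
```

View pics/c1.png

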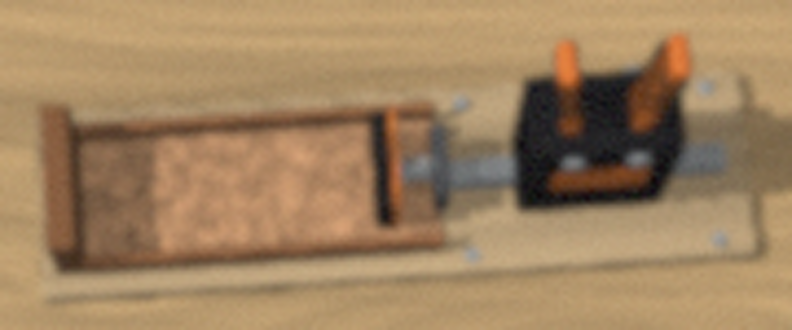

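View pics/c2.png

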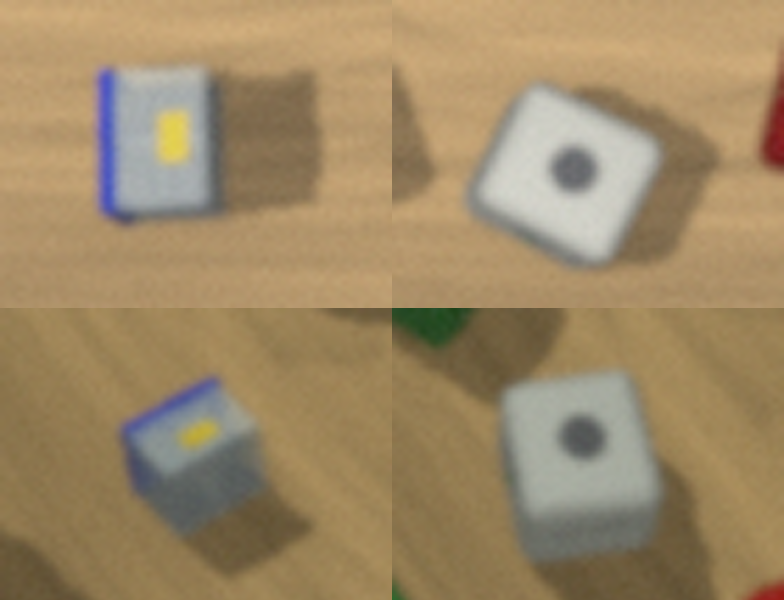

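Run:
```python
import cv2,numpy as np
a=cv2.imread("pics/top0.png");b=cv2.imread("pics/side0.png")
f=lambda i,u,v,w,h:cv2.resize(i[v:v+h,u:u+w],None,fx=9.7,fy=9.7,interpolation=cv2.INTER_LANCZOS4)
o=np.hstack([f(a,366,230,41,45),f(b,298,306,41,45)])
o=np.clip((o.astype(float)-60)*1.5,0,255).astype(np.uint8)
cv2.imwrite("pics/c3.png",o)
```

```text
(no output)
```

View pics/c3.png

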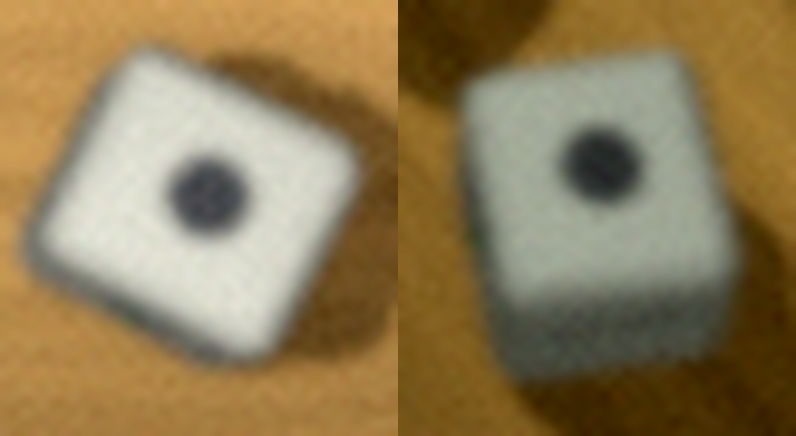

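```bash
cat >> h.py <<'E'
def box(cx,cy,yaw,dx,dy,z0,z1):
    P=np.array([[sx*dx/2,sy*dy/2,z] for z in(z0,z1) for sx,sy in((-1,-1),(1,-1),(1,1),(-1,1))],float)
    c,s=np.cos(yaw),np.sin(yaw);P[:,:2]=P[:,:2]@np.array([[c,s],[-s,c]])+[cx,cy];return P
def fitbox(cams,masks,x0,dx,dy,z0,z1,r=4,rend=None):
    from scipy.optimize import minimize
    S=8
    def pts(p):
        out=[]
        for sx in(-1,1):
            for sy in(-1,1):
                for a in np.linspace(0,2*np.pi,12,endpoint=False):
                    for z in(z0,z1):
                        out.append([sx*(dx/2-r)+r*np.cos(a),sy*(dy/2-r)+r*np.sin(a),z])
        P=np.array(out);c,s=np.cos(p[2]),np.sin(p[2]);P[:,:2]=P[:,:2]@np.array([[c,s],[-s,c]])+p[:2];return P
    def cost(p):
        e=0;P=pts([p[0],p[1],p[2]/50])
        for k,(c,(u0,v0,m)) in enumerate(zip(cams,masks)):
            q=proj(c,P)+(np.array(p[3:5]) if k==1 else 0)
            q=((q-[u0,v0]+.5)*S).astype(np.float32)
            im=np.zeros((m.shape[0]*S,m.shape[1]*S),np.uint8)
            h=cv2.convexHull(q);cv2.fillConvexPoly(im,np.round(h*16).astype(np.int32),255,shift=4)
            f=cv2.resize(im,(m.shape[1],m.shape[0]),interpolation=cv2.INTER_AREA)/255.
            f=cv2.GaussianBlur(f,(0,0),.8)
            e+=((f-m)**2).sum()
        return e
    x=np.array([x0[0],x0[1],x0[2]*50,0,0],float)
    r_=minimize(cost,x,method="Nelder-Mead",options=dict(initial_simplex=x+np.vstack([np.zeros(5),np.diag([4,4,5,1.,1.])]),maxiter=600))
    return r_.x[0],r_.x[1],r_.x[2]/50,r_.x[3:],r_.fun
def satmask(im,u,v,w,h,lo,hi):
    m=im[v:v+h,u:u+w].astype(float);s=(m[...,2]-m[...,0])/(m.sum(2)+1)
    return u,v,np.clip((hi-s)/(hi-lo),0,1)
E
python3 - <<'E'
from h import *
T=[eyes.camera("top") for _ in range(6)];S=[eyes.camera("side") for _ in range(6)]
import pickle
for L in(T,S):
    L[0]["color"]=np.mean([l["color"] for l in L],0).astype(np.uint8)
pickle.dump((T[0],S[0]),open("cams.pkl","wb"))
t,s=T[0],S[0]
print("case top",ray(t,386,249,52),ray(s,319,320,52))
im=t["color"].astype(float);sat=(im[...,2]-im[...,0])/(im.sum(2)+1)
print(np.round(sat[250,366:412:2],2)); im2=s["color"].astype(float);sat2=(im2[...,2]-im2[...,0])/(im2.sum(2)+1);print(np.round(sat2[328,295:345:2],2))
P=[ray(t,195+x/4.4,120+y/4.4,12) for x,y in((45,298),(760,252))];print(P,np.linalg.norm(P[0]-P[1]))
E
```

```text
case top [ 414.49963518 -244.06028715   52.        ] [ 417.12368892 -240.38548527   52.        ]
[ 0.16  0.15  0.06  0.01  0.01  0.01  0.01  0.01  0.01 -0.01 -0.01 -0.02
 -0.01  0.01  0.01  0.02  0.02  0.02  0.06  0.16  0.17  0.16  0.16]
[0.19 0.19 0.19 0.19 0.16 0.06 0.01 0.01 0.01 0.01 0.01 0.01 0.01 0.01
 0.01 0.01 0.01 0.01 0.03 0.14 0.19 0.19 0.19 0.19 0.19]
[array([556.0753258 , 177.86714121,  12.        ]), array([ 591.27632632, -210.36296126,   12.        ])] 389.822681357863
```

```bash
cat > fit.py <<'E'
from h import *
import pickle
t,s=pickle.load(open("cams.pkl","rb"))
mt=satmask(t["color"],362,226,52,50,.02,.15);ms=satmask(s["color"],292,300,56,58,.02,.18)
for dx,dy in((58,62),(62,58)):
  for r in (3,6):
    print("case",dx,dy,r,[np.round(v,3) for v in fitbox((t,s),(mt,ms),(415,-243,-.5),dx,dy,0,52,r)])
    print("  top only",dx,dy,r,[np.round(v,3) for v in fitbox((t,),(mt,),(415,-243,-.5),dx,dy,0,52,r)])
    print("  side only",dx,dy,r,[np.round(v,3) for v in fitbox((s,),(ms,),(415,-243,-.5),dx,dy,0,52,r)])
mt=satmask(t["color"],165,222,48,48,.03,.15);ms=satmask(s["color"],198,184,46,46,.03,.18)
for r in(.5,3): print("org",r,[np.round(v,3) for v in fitbox((t,s),(mt,ms),(415,180,0),58,44,0,52,r)])
E
python3 fit.py
cat > ov.py <<'E'
from h import *
def jigov(t,p,f=1,off=(0,0)):
    ox,oy,yaw=p;im=t["color"].copy()
    im=cv2.resize(im,None,fx=4,fy=4,interpolation=cv2.INTER_CUBIC)
    c,s=np.cos(yaw),np.sin(yaw)
    def W(a): a=np.array(a,float);b=a.copy();b[:,0]=ox+c*a[:,0]-s*a[:,1];b[:,1]=oy+s*a[:,0]+c*a[:,1];return b
    def pl(a,col):
        q=(proj(t,W(a))+.5)*4;cv2.polylines(im,[np.round(q).astype(np.int32)],True,col,1,cv2.LINE_AA)
    q=lambda x0,x1,y0,y1,z:[[x0,y0,z],[x1,y0,z],[x1,y1,z],[x0,y1,z]]
    pl(q(-52.5,52.5,-195,195,12),(255,0,0));pl(q(-34,34,-30,165,32),(0,255,0));pl(q(-34,34,-30,165,15),(255,255,0))
    pl(q(-22,22,-150,-70,120),(0,0,255));pl([[-34,165,68],[34,165,68],[34,165,15],[-34,165,15]],(255,0,255))
    return im
E
python3 - <<'E'
from ov import *
import pickle
t,s=pickle.load(open("cams.pkl","rb"))
p=(626,-11.5,.0904)
cv2.imwrite("pics/o1.png",jigov(t,p)[120*4:200*4,190*4:380*4]);cv2.imwrite("pics/o2.png",jigov(s,p)[170*4:290*4,255*4:395*4])
E
```

```text
case 58 62 3 [np.float64(413.518), np.float64(-246.721), np.float64(-0.485), array([-1.113, -0.169]), np.float64(90.589)]
  top only 58 62 3 [np.float64(412.98), np.float64(-246.918), np.float64(-0.472), array([-0.323,  1.55 ]), np.float64(24.335)]
  side only 58 62 3 [np.float64(412.205), np.float64(-244.645), np.float64(-0.483), array([0.217, 1.176]), np.float64(62.761)]
case 58 62 6 [np.float64(413.108), np.float64(-246.62), np.float64(-0.466), array([-0.829, -0.355]), np.float64(78.075)]
  top only 58 62 6 [np.float64(412.998), np.float64(-246.853), np.float64(-0.463), array([-0.618,  1.647]), np.float64(19.05)]
  side only 58 62 6 [np.float64(412.184), np.float64(-244.579), np.float64(-0.465), array([-0.274,  1.133]), np.float64(57.459)]
case 62 58 3 [np.float64(412.984), np.float64(-246.351), np.float64(-0.49), array([-0.655, -0.273]), np.float64(122.755)]
  top only 62 58 3 [np.float64(413.117), np.float64(-247.124), np.float64(-0.464), array([0.064, 1.25 ]), np.float64(47.866)]
  side only 62 58 3 [np.float64(412.061), np.float64(-244.688), np.float64(-0.52), array([1.098, 0.965]), np.float64(70.831)]
case 62 58 6 [np.float64(412.821), np.float64(-246.745), np.float64(-0.477), array([-0.805, -0.437]), np.float64(109.536)]
  top only 62 58 6 [np.float64(412.551), np.float64(-246.668), np.float64(-0.457), array([-0.078,  0.92 ]), np.float64(42.145)]
  side only 62 58 6 [np.float64(412.16), np.float64(-244.792), np.float64(-0.514), array([0.271, 1.189]), np.float64(64.703)]
org 0.5 [np.float64(414.366), np.float64(221.55), np.float64(0.063), array([-1.096, -0.368]), np.float64(81.99)]
org 3 [np.float64(414.476), np.float64(221.533), np.float64(0.071), array([-1.213, -0.335]), np.float64(84.848)]
```

View pics/o1.png

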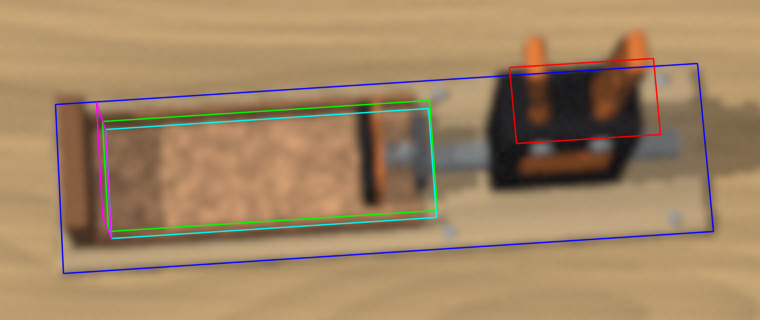

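View pics/o2.png

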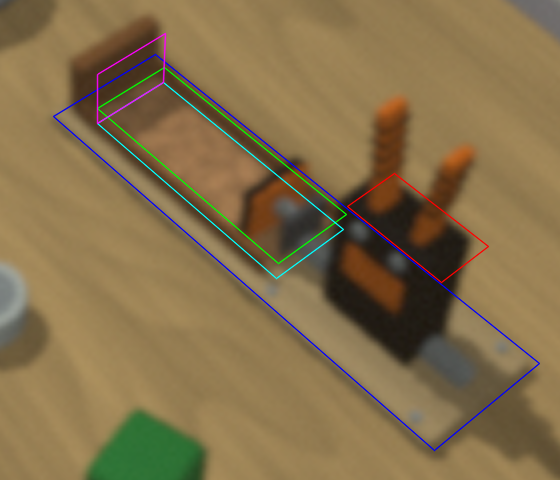

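Run:
```python
from ov import *
import pickle
t,s=pickle.load(open("cams.pkl","rb"))
y=.0904;d=10
p=(626-d*np.sin(y)-1,-11.5+d*np.cos(y),y);print(p)
a=jigov(t,p)[120*4:200*4,190*4:380*4];b=jigov(s,p)[170*4:290*4,255*4:395*4]
cv2.imwrite("pics/o3.png",a);cv2.imwrite("pics/o4.png",b)
```

```text
(np.float64(624.0972307690969), np.float64(-1.540832980829439), 0.0904)
```

View pics/o3.png

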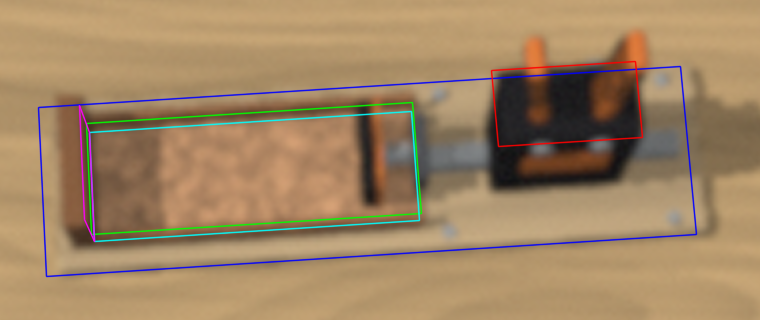

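View pics/o4.png

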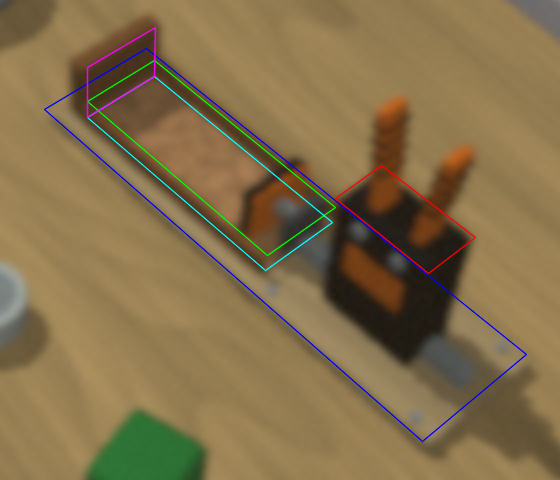

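```bash
cat > ov2.py <<'E'
from h import *
def jigov(t,p,win,k=8,off=(0,0)):
    ox,oy,yaw=p;u0,v0,w,h=win
    im=cv2.resize(t["color"][v0:v0+h,u0:u0+w],None,fx=k,fy=k,interpolation=cv2.INTER_CUBIC)
    c,s=np.cos(yaw),np.sin(yaw)
    def pl(a,col):
        a=np.array(a,float);b=a.copy();b[:,0]=ox+c*a[:,0]-s*a[:,1];b[:,1]=oy+s*a[:,0]+c*a[:,1]
        q=(proj(t,b)+off-[u0,v0]+.5)*k;cv2.polylines(im,[np.round(q).astype(np.int32)],True,col,1,cv2.LINE_AA)
    q=lambda x0,x1,y0,y1,z:[[x0,y0,z],[x1,y0,z],[x1,y1,z],[x0,y1,z]]
    pl(q(-52.5,52.5,-185,205,12),(255,0,0));pl(q(-34,34,-30,165,32),(0,255,0));pl(q(-40,40,-30,165,32),(0,255,0));pl(q(-34,34,-30,165,15),(255,255,0))
    pl(q(-22,22,-150,-70,120),(0,0,255));pl(q(-22,22,-150,-70,12),(0,0,255));pl([[-40,165,68],[40,165,68],[40,165,15],[-40,165,15]],(255,0,255))
    return im
E
python3 - <<'E'
from ov2 import *
import pickle
t,s=pickle.load(open("cams.pkl","rb"))
p=(624.1,-1.5,.0904)
cv2.imwrite("pics/p1.png",jigov(t,p,(200,135,100,60)));cv2.imwrite("pics/p2.png",jigov(t,p,(282,120,95,70)))
cv2.imwrite("pics/p3.png",jigov(s,p,(262,170,95,74),off=(-1.1,-.3)))
cv2.imwrite("pics/p4.png",jigov(s,p,(305,190,90,74),off=(-1.1,-.3)))
E
```

```text
(no output)
```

View pics/p1.png

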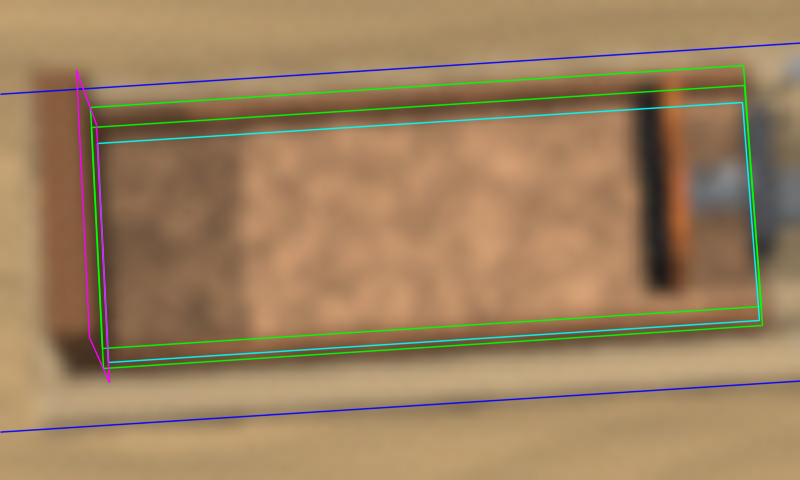

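View pics/p2.png

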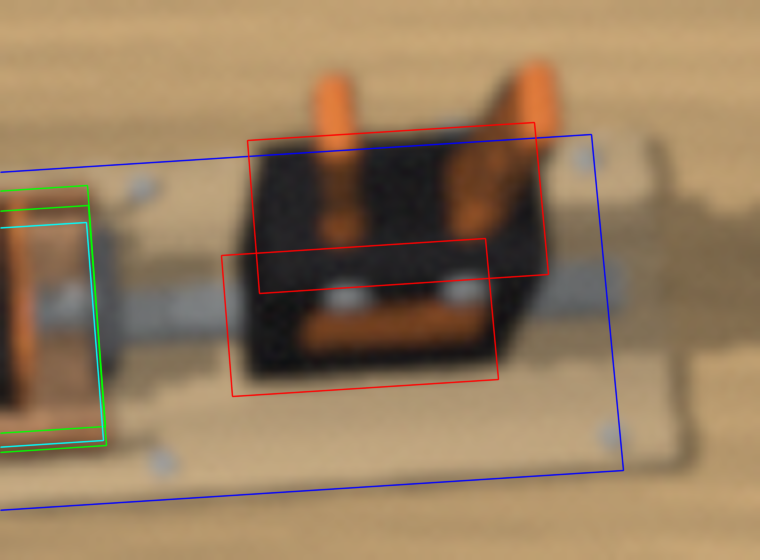

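View pics/p3.png

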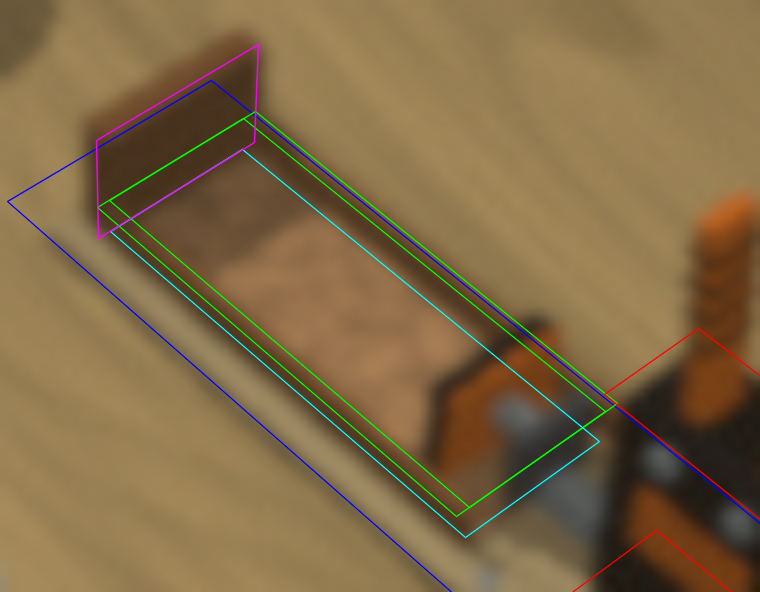

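View pics/p4.png

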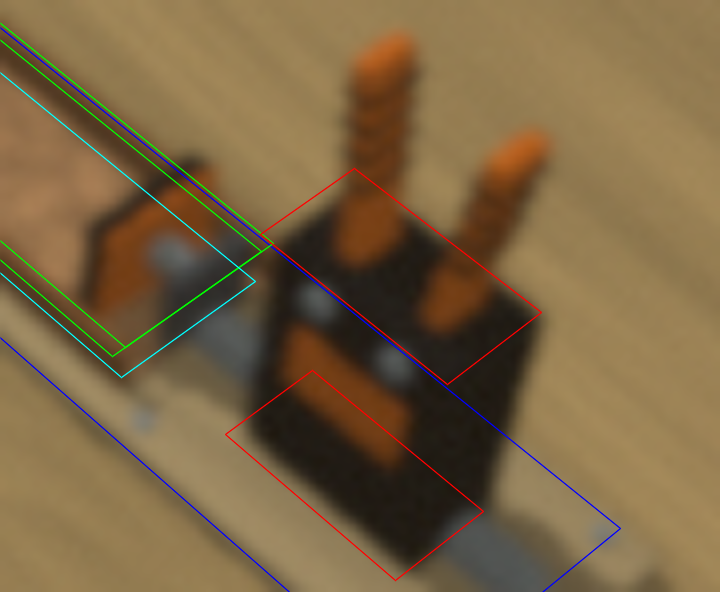

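Run:
```python
from h import *
import pickle
t,s=pickle.load(open("cams.pkl","rb"))
for c,w in((t,(372,236,30,30)),(s,(308,310,22,22))):
    u,v,W,H=w;g=c["color"][v:v+H,u:u+W].mean(2);m=(g<np.percentile(g,50)*.7).astype(np.uint8)
    n,l,st,ce=cv2.connectedComponentsWithStats(m)
    for i in range(1,n):
        if st[i,4]>8:
            p=ray(c,*(ce[i]+[u,v]),52);print(ce[i]+[u,v],st[i],p[:2]);
            d=p[:2]-((413,-246.8) if c is t else (412.2,-244.6));y=-.466;print(" local",d@[np.cos(y),np.sin(y)],d@[-np.sin(y),np.cos(y)])
# yaw candidates reach
from scipy.spatial.transform import Rotation as R
s0=get_state();print(R.from_rotvec(s0["ee_rot"]).as_matrix().round(3))
def rot(zyaw):
    z=np.array([np.cos(zyaw),np.sin(zyaw),0]);x=np.array([0,0,-1.]);return R.from_matrix(np.c_[x,np.cross(z,x),z]).as_rotvec()
for n,p,y in(("case",(413,-246,200),-.466),("org",(414.4,221.5,200),.065),("place",(614,111,200),.09),("trig",(634,-112,260),.09+np.pi/2)):
    for k in(0,np.pi): q=kin.inverse_kinematics(list(p),rot(y+k));print(n,k,None if q is None else np.round(q,2))
```

```text
[395.43137255 238.64705882] [16  0 14  8 51] [ 438.74052459 -265.72328223]
 local 31.498422872839996 -5.339903855680499
[387.08823529 249.79411765] [12 11  7  7 34] [ 412.74993997 -246.50496519]
 local -0.3559607779873121 0.15121997526075057
[398.96226415 260.83018868] [23 17  7 13 53] [ 388.34177754 -273.02079086]
 local -10.247551361912457 -34.504282330974426
[380.30769231 262.84615385] [ 5 25  8  5 13] [ 382.71081759 -230.90466485]
 local -34.20156329112523 0.5910320610936841
[309.11111111 310.77777778] [0 0 4 3 9] [ 412.7704768 -209.060379 ]
 local -15.45888612618931 32.006451608770064
[318.86486486 322.7027027 ] [ 8 10  7  7 37] [ 412.69713965 -245.38312055]
 local 0.7959998956342601 -0.4762455171890522
[[-0.     0.957 -0.291]
 [ 0.    -0.291 -0.957]
 [-1.    -0.    -0.   ]]
case 0 [-0.13  0.05 -0.44  0.   -1.08  2.8 ]
case 3.141592653589793 [-0.13  0.05 -0.44  0.   -1.08 -0.34]
org 0 [ 0.91  0.03 -0.46  0.   -1.08  2.3 ]
org 3.141592653589793 [ 0.91  0.03 -0.46 -0.   -1.08 -0.85]
place 0 [ 0.49  0.29 -0.14  0.   -1.14  2.74]
place 3.141592653589793 [ 0.49  0.29 -0.14  0.   -1.14 -0.4 ]
trig 0 [ 0.13  0.29 -0.    0.   -1.28 -1.61]
trig 3.141592653589793 [ 0.13  0.29 -0.    0.   -1.28  1.53]
```

```bash
cat >> h.py <<'E'
def rot(zyaw):
    z=np.array([np.cos(zyaw),np.sin(zyaw),0]);x=np.array([0,0,-1.]);return R.from_matrix(np.c_[x,np.cross(z,x),z]).as_rotvec()
def st(tag=""):
    s=get_state();print(tag,round(s["time_s"],2),np.round(s["position"],1),"F",np.round(s["wrist_force"],1),"w",round(s["grip_width"],2))
    return s
JX,JY,JA=624.2,-2.8,.0904
def jig(x,y,z):
    c,s=np.cos(JA),np.sin(JA);return [JX+c*x-s*y,JY+s*x+c*y,z]
E
python3 - <<'E'
from h import *
a=-.466+np.pi
bot.goto([470,150,260],rot(.3+np.pi)); st()
bot.goto([412.8,-246,130],rot(a)); st()
bot.line_to([412.8,-246,51],speed=120,force_limit=8); st()
effector.command_gripper(50,20); st("grip")
bot.line_to([412.8,-246,150],speed=150); st()
c=eyes.camera("side");cv2.imwrite("pics/g1s.png",c["color"]);c=eyes.camera("top");cv2.imwrite("pics/g1t.png",c["color"])
E
```

```text
2.74 [470.1 150.7 259.9] F [ 0.8 -0.7  0.7] w 87.49
 4.29 [ 413.6 -245.5  130.4] F [-0.   0.2  0.8] w 87.6
 5.1 [ 413.4 -246.    51.5] F [-0.5 -0.3 -0.4] w 87.93
grip 5.92 [ 412.8 -246.    51. ] F [ 0.4 -0.8  0. ] w 50.23
 6.73 [ 412.2 -245.8  149.2] F [-0.5  0.1 -0.1] w 49.54
```

View pics/g1s.png

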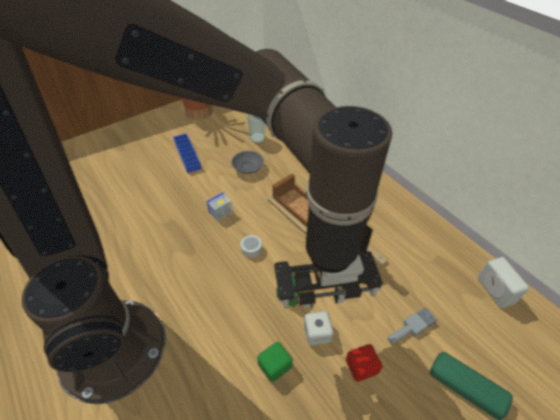

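Run:
```python
from h import *
import pickle
t,s=pickle.load(open("cams.pkl","rb"))
st()
for c in(t,s): print(proj(c,[[412.8,-246,150],[412.8,-246,125],[412.8,-246,0],[412.8,-246,51]]).round(1))
a=cv2.imread("pics/g1t.png");b=cv2.imread("pics/g1s.png")
f=lambda i,u,v,w,h:cv2.resize(i[v:v+h,u:u+w],None,fx=4,fy=4,interpolation=2)
cv2.imwrite("pics/g2.png",np.hstack([f(a,340,200,90,130),f(b,265,240,110,130)]))
```

```text
6.83 [ 412.  -245.8  148.8] F [-0.2  0.3 -0.9] w 50.14
[[396.5 244.3]
 [393.9 245.8]
 [382.3 252.3]
 [386.8 249.8]]
[[322.7 302. ]
 [321.7 307.7]
 [317.4 332.6]
 [319.  323.1]]
```

View pics/g2.png

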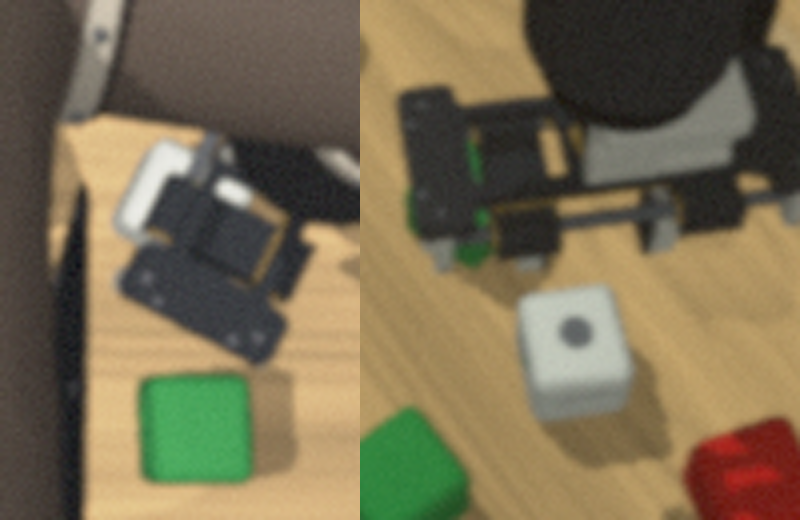

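Run:
```python
from h import *
import pickle
t,s=pickle.load(open("cams.pkl","rb"))
im=cv2.imread("pics/g1s.png")
for n,i in(("before",s["color"]),("after",im)):
    ms=satmask(i,295,308,52,50,.02,.18)
    for d in((58,62),(62,58),(52,56)): print(n,d,[np.round(v,3) for v in fitbox((s,),(ms,),(413,-246,-.47),*d,0,52,6)])
a=cv2.resize(s["color"][300:360,285:355],None,fx=5.5,fy=5.5,interpolation=2);b=cv2.resize(im[300:360,285:355],None,fx=5.5,fy=5.5,interpolation=2)
cv2.imwrite("pics/g3.png",np.hstack([a,b]))
```

```text
before (58, 62) [np.float64(412.061), np.float64(-244.588), np.float64(-0.463), array([-0.018,  0.505]), np.float64(31.434)]
before (62, 58) [np.float64(412.132), np.float64(-244.56), np.float64(-0.508), array([0.044, 0.832]), np.float64(38.512)]
before (52, 56) [np.float64(412.232), np.float64(-244.899), np.float64(-0.398), array([-0.521,  0.59 ]), np.float64(13.24)]
after (58, 62) [np.float64(412.09), np.float64(-244.868), np.float64(-0.468), array([-0.055,  0.442]), np.float64(28.949)]
after (62, 58) [np.float64(412.17), np.float64(-244.73), np.float64(-0.504), array([0.057, 0.755]), np.float64(35.825)]
after (52, 56) [np.float64(412.161), np.float64(-244.86), np.float64(-0.398), array([-0.475,  0.725]), np.float64(15.175)]
```

View pics/g3.png

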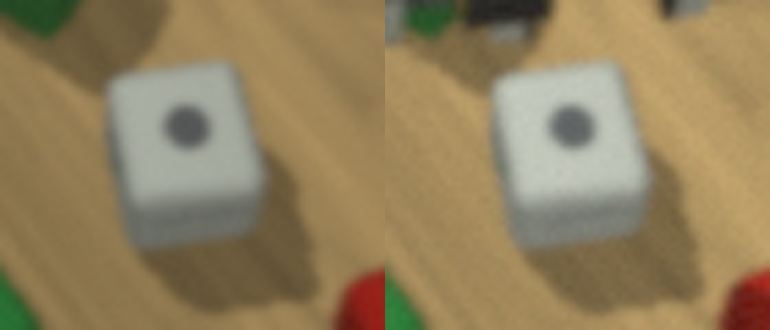

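Run:
```python
from h import *
import pickle
t,s=pickle.load(open("cams.pkl","rb"))
mt=satmask(t["color"],362,226,52,50,.02,.15);ms=satmask(s["color"],294,302,52,56,.02,.18)
for h in(44,52):
 for dx in(46,50,54,58):
  print(h,[(dx,dy,round(sum(fitbox((c,),(m,),(413,-246,-.466),dx,dy,0,h,5)[4] for c,m in((t,mt),(s,ms))),1)) for dy in(50,54,58,62)])
```

```text
44 [(46, 50, np.float64(286.1)), (46, 54, np.float64(214.5)), (46, 58, np.float64(160.4)), (46, 62, np.float64(137.5))]
44 [(50, 50, np.float64(208.1)), (50, 54, np.float64(133.6)), (50, 58, np.float64(79.8)), (50, 62, np.float64(62.6))]
44 [(54, 50, np.float64(151.2)), (54, 54, np.float64(77.7)), (54, 58, np.float64(27.7)), (54, 62, np.float64(18.6))]
44 [(58, 50, np.float64(133.1)), (58, 54, np.float64(64.2)), (58, 58, np.float64(21.9)), (58, 62, np.float64(22.6))]
52 [(46, 50, np.float64(222.3)), (46, 54, np.float64(157.7)), (46, 58, np.float64(118.9)), (46, 62, np.float64(114.2))]
52 [(50, 50, np.float64(148.2)), (50, 54, np.float64(84.1)), (50, 58, np.float64(49.5)), (50, 62, np.float64(54.8))]
52 [(54, 50, np.float64(104.2)), (54, 54, np.float64(43.7)), (54, 58, np.float64(16.4)), (54, 62, np.float64(33.2))]
52 [(58, 50, np.float64(102.2)), (58, 54, np.float64(49.5)), (58, 58, np.float64(32.8)), (58, 62, np.float64(61.0))]
```

Run:
```python
from h import *
effector.command_gripper(88,20); st()
bot.line_to([412.8,-246,51],speed=150,force_limit=8); st()
c=eyes.camera("side")["color"]
effector.command_gripper(54,20); st("grip")
d=eyes.camera("side")["color"]
f=lambda i:cv2.resize(i[220:360,250:390],None,fx=2.85,fy=2.85,interpolation=2)
cv2.imwrite("pics/g4.png",np.hstack([f(c),f(d)]))
bot.wait(.5);st()
```

```text
7.66 [ 412.8 -246.   150. ] F [-0.3 -0.3 -0.3] w 87.44
 8.47 [ 413.4 -246.2   51.6] F [ 0.6  0.1 -0.1] w 87.62
grip 9.29 [ 412.8 -246.    51. ] F [0.5 0.2 0. ] w 53.89
 9.84 [ 412.8 -246.    51. ] F [-0.9 -1.  -0.5] w 53.74
```

View pics/g4.png

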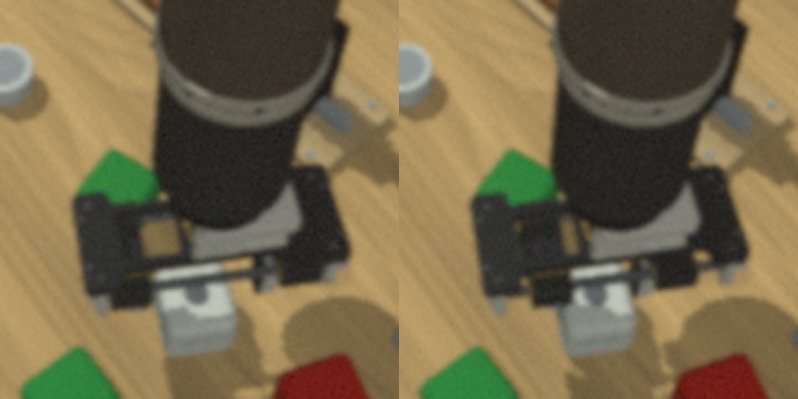

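Run:
```python
from h import *
import pickle
t,s=pickle.load(open("cams.pkl","rb"))
st();e=get_state();print(R.from_rotvec(e["ee_rot"]).as_matrix().round(3))
x=np.array([np.cos(-.466),np.sin(-.466),0]);
for w in(44,27):
  for z in(20,26,45,51,70,92):
    P=np.array([412.8,-246,z]);q=(proj(s,[P-x*w,P+x*w])-[250,220])*2.85;print(w,z,q.round().tolist())
c=eyes.camera("side")["color"]
cv2.imwrite("pics/g5.png",cv2.resize(c[280:355,270:380],None,fx=7.2,fy=7.2,interpolation=2))
```

```text
9.84 [ 412.8 -246.    51. ] F [-0.9 -1.  -0.5] w 53.74
[[-0.    -0.449 -0.893]
 [-0.    -0.893  0.449]
 [-1.     0.     0.   ]]
44 20 [[141.0, 318.0], [246.0, 303.0]]
44 26 [[142.0, 315.0], [247.0, 300.0]]
44 45 [[142.0, 305.0], [249.0, 290.0]]
44 51 [[143.0, 301.0], [250.0, 286.0]]
44 70 [[144.0, 291.0], [253.0, 276.0]]
44 92 [[145.0, 278.0], [256.0, 263.0]]
27 20 [[162.0, 315.0], [226.0, 306.0]]
27 26 [[162.0, 312.0], [227.0, 303.0]]
27 45 [[163.0, 302.0], [229.0, 293.0]]
27 51 [[164.0, 298.0], [230.0, 289.0]]
27 70 [[165.0, 288.0], [232.0, 278.0]]
27 92 [[167.0, 275.0], [235.0, 266.0]]
```

View pics/g5.png

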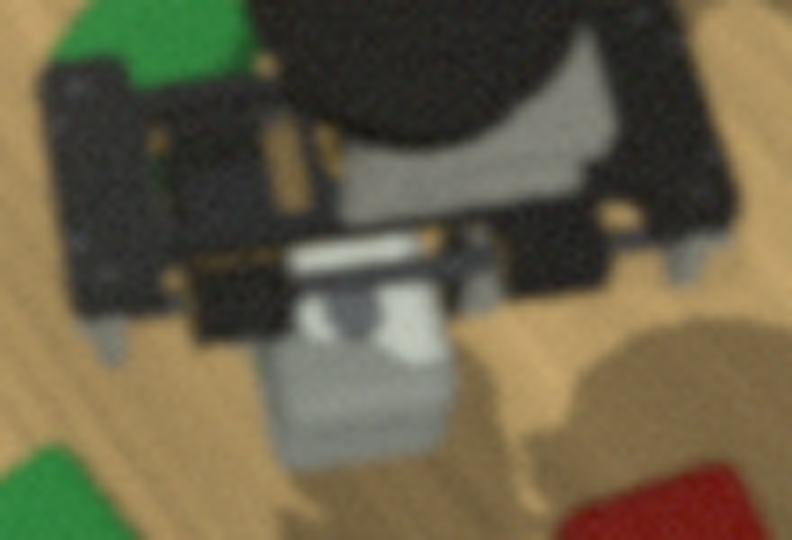

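Run:
```python
from h import *
import pickle
t,s=pickle.load(open("cams.pkl","rb"))
x=np.array([np.cos(-.466),np.sin(-.466),0]);
for w in(96,):
  for z in(26,45,70,92,120):
    P=np.array([412.8,-246,z]);q=(proj(s,[P-x*w,P+x*w])-[270,280])*7.2;print(w,z,q.round().tolist())
effector.command_gripper(88,20)
print(bot.line_to([412.8,-246,29],speed=40,force_limit=5)); st()
c=eyes.camera("side")["color"]
cv2.imwrite("pics/g6.png",cv2.resize(c[280:355,270:380],None,fx=7.2,fy=7.2,interpolation=2))
```

```text
96 26 [[54.0, 386.0], [634.0, 304.0]]
96 45 [[54.0, 360.0], [643.0, 278.0]]
96 70 [[54.0, 325.0], [655.0, 242.0]]
96 92 [[53.0, 293.0], [667.0, 209.0]]
96 120 [[53.0, 251.0], [682.0, 165.0]]
False
 11.37 [ 412.8 -246.    28.9] F [-0.1 -1.   0.9] w 87.52
```

View pics/g6.png

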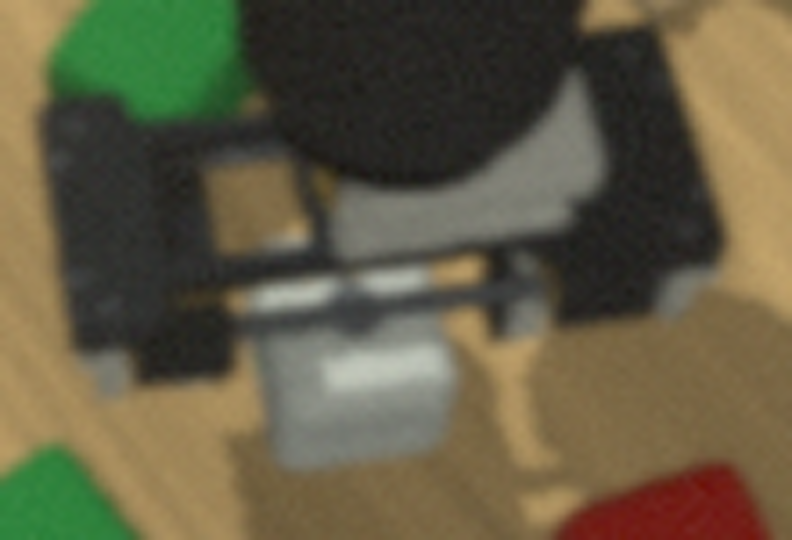

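Run:
```python
from h import *
effector.command_gripper(54,15);st()
c=eyes.camera("side")["color"]
cv2.imwrite("pics/g7.png",cv2.resize(c[280:355,270:380],None,fx=7.2,fy=7.2,interpolation=2))
```

```text
12.02 [ 412.8 -246.    29.1] F [-0.6 -0.5  1.3] w 57.39
```

View pics/g7.png

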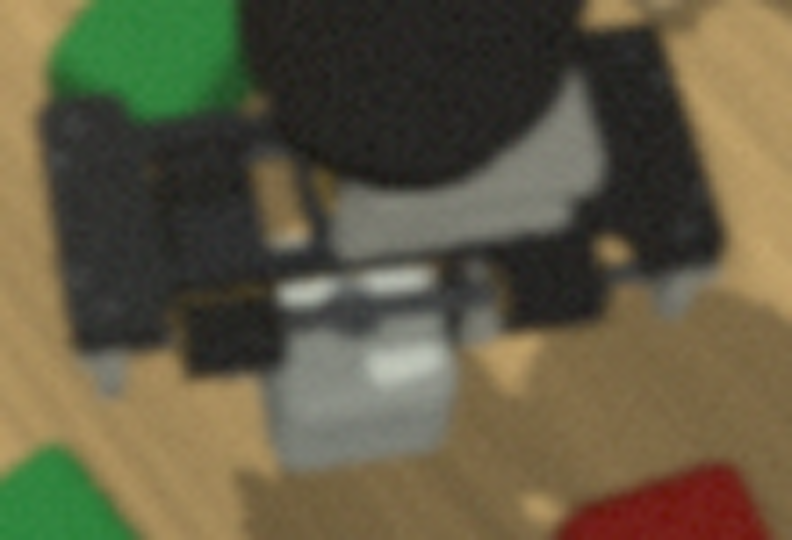

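Run:
```python
from h import *
effector.command_gripper(50,25);st()
bot.line_to([412.8,-246,130],speed=150);st()
bot.goto([430,100,130],rot(JA+np.pi))
p=jig(0,118,120);bot.goto(p,rot(JA+np.pi));st()
bot.wait(.2)
t=eyes.camera("top");s=eyes.camera("side")
import pickle;pickle.dump((t,s),open("hov.pkl","wb"))
cv2.imwrite("pics/h1.png",cv2.resize(t["color"][110:220,180:320],None,fx=5.4,fy=5.4,interpolation=2))
cv2.imwrite("pics/h2.png",cv2.resize(s["color"][140:250,230:370],None,fx=5.4,fy=5.4,interpolation=2))
```

```text
12.28 [ 412.8 -246.    29.1] F [-0.4  0.4  2.7] w 58.05
 13.11 [ 412.1 -245.8  129.1] F [ 0.4 -0.1 -2.5] w 57.52
 15.18 [613.4 113.3 119. ] F [-0.   0.2 -1.5] w 57.34
```

View pics/h1.png

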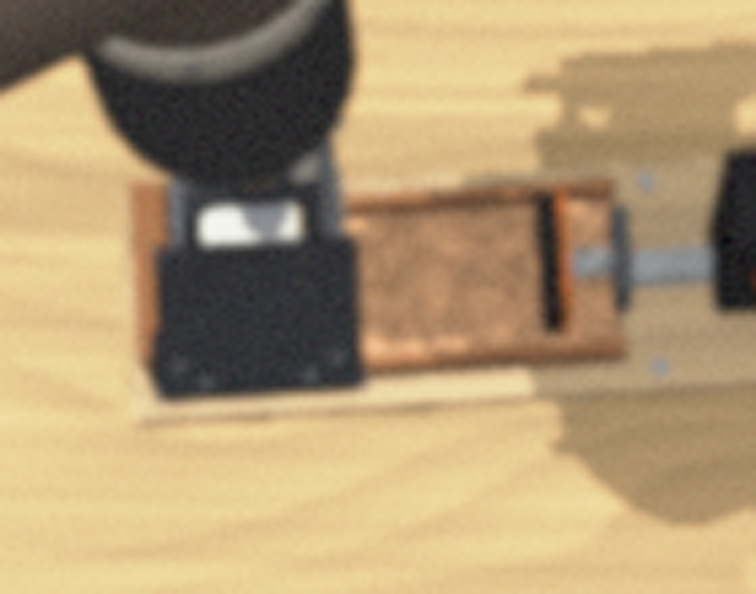

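View pics/h2.png

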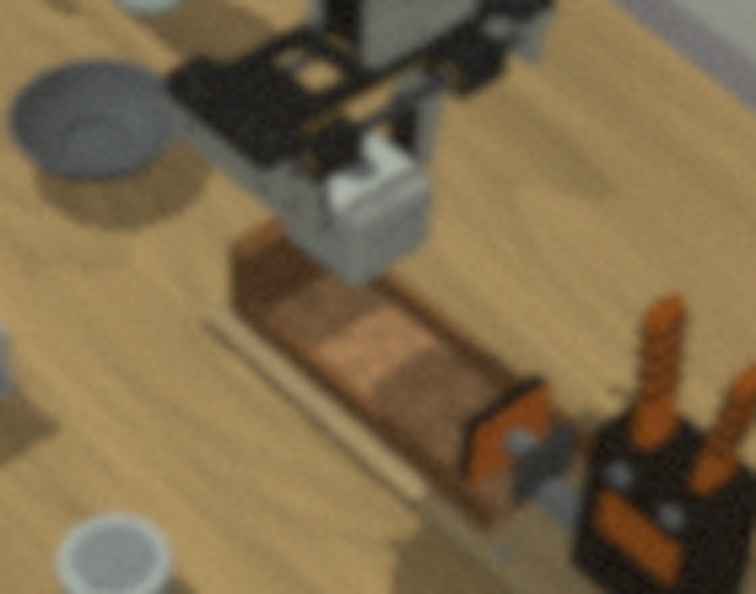

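Run:
```python
from h import *
import pickle
t,s=pickle.load(open("hov.pkl","rb"))
p=[613.4,113.3]
for c,(u0,v0),n in((t,(180,110),"h3"),(s,(230,140),"h4")):
    im=cv2.resize(c["color"][v0:v0+110,u0:u0+140],None,fx=5.4,fy=5.4,interpolation=2)
    def pl(P,col):cv2.polylines(im,[np.round((proj(c,P)-[u0,v0]+.5)*5.4).astype(np.int32)],True,col,1,cv2.LINE_AA)
    P=box(*p,JA,58,62,91,143);pl(P[:4],(0,255,0));pl(P[4:],(255,0,0))
    for i in range(4): pl(P[[i,i+4]],(0,0,255))
    for z in(32,):
        pl([jig(x,y,z) for x,y in((-34,-30),(34,-30),(34,165),(-34,165))],(255,255,0))
        pl([jig(x,y,z) for x,y in((-40,-30),(40,-30),(40,165),(-40,165))],(255,255,0))
    cv2.imwrite(f"pics/{n}.png",im)
```

```text
(no output)
```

View pics/h3.png

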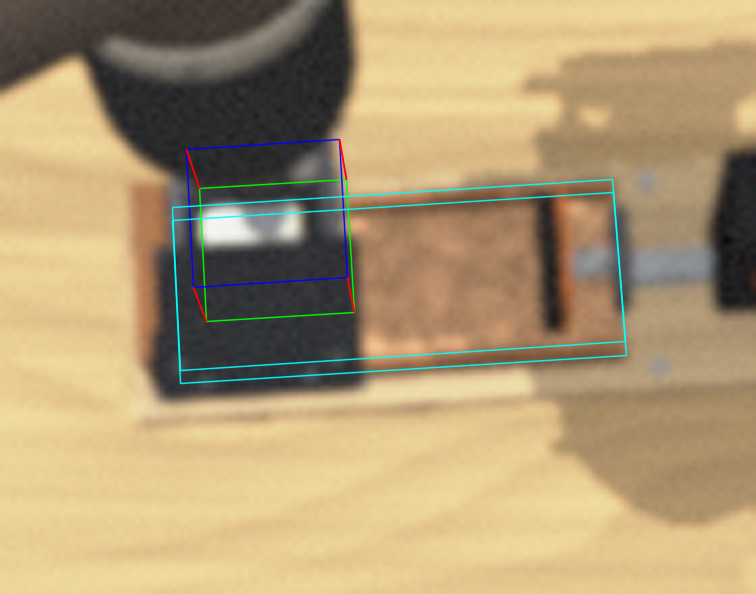

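View pics/h4.png

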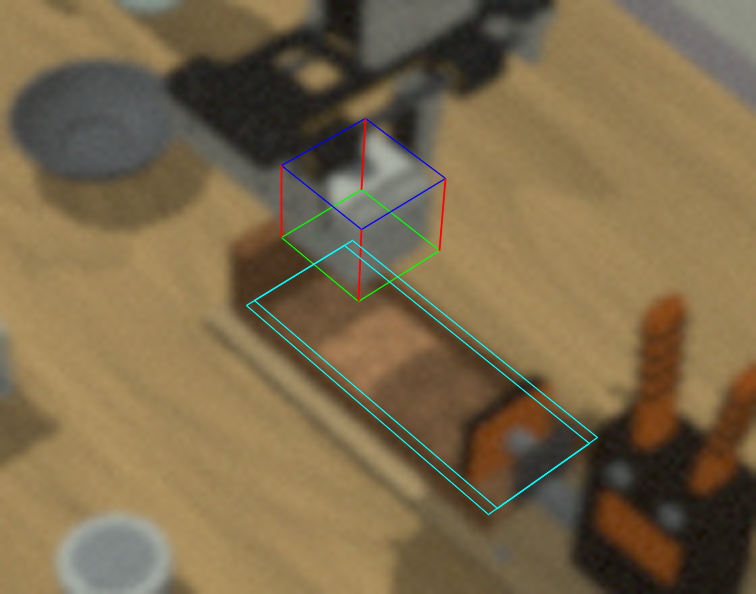

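```bash
sed -i 's/^JX,JY,JA=.*/JX,JY,JA=621.7,-2.8,.0904/' h.py
python3 - <<'E'
from h import *
bot.line_to(jig(0,118,75),speed=120,force_limit=8);st()
print(bot.line_to(jig(0,118,38),speed=50,force_limit=6));st()
s=eyes.camera("side")
cv2.imwrite("pics/h5.png",cv2.resize(s["color"][140:250,230:370],None,fx=5.4,fy=5.4,interpolation=2))
E
```

```text
16.01 [611.3 114.8  75.3] F [ 0.7 -0.9 -0.9] w 57.86
True
 16.62 [610.6 114.5  43.3] F [ 0.8 -0.1  0.5] w 57.77
```

View pics/h5.png

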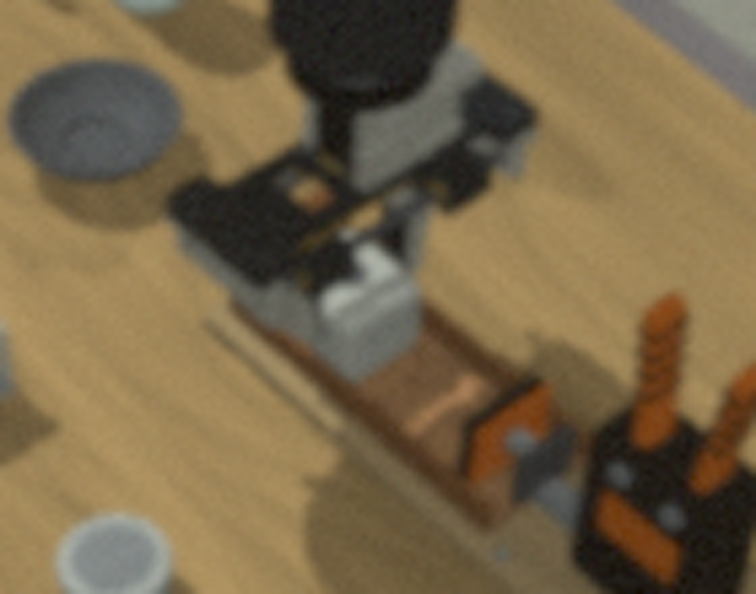

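Run:
```python
from h import *
z=46.5
bot.line_to(jig(0,118,z),speed=40);
X=np.array([np.cos(JA),np.sin(JA)])
r={}
for sg in(1,-1):
    hit=bot.line_to(jig(9*sg,118,z),speed=25,force_limit=4);s=st(f"x{sg} {hit}");
    r[sg]=(np.array(s["position"][:2])-[JX,JY])@X
    bot.line_to(jig(0,118,z),speed=60)
print(r)
```

```text
x1 True 17.3 [618.9 115.2  45.6] F [-0.7  0.3 -1.7] w 57.89
x-1 True 17.81 [609.7 114.8  46.5] F [ 2.7  0.4 -0.5] w 57.64
{1: np.float64(7.915146279784326), -1: np.float64(-1.367769193090858)}
```

```bash
sed -i 's/^JX,JY,JA=.*/JX,JY,JA=625.0,-2.5,.0904/' h.py
python3 - <<'E'
from h import *
z=45.5
bot.line_to(jig(0,118,z),speed=40)
hit=bot.line_to(jig(0,144,z),speed=30,force_limit=5);s=st(f"y {hit}")
Y=np.array([-np.sin(JA),np.cos(JA)])
print("jig y",(np.array(s["position"][:2])-[JX,JY])@Y)
hit=bot.line_to([*s["position"][:2],41],speed=20,force_limit=4);s=st(f"z {hit}")
effector.command_gripper(70,20);st()
bot.line_to([*s["position"][:2],160],speed=200)
bot.goto([440,200,180],rot(.065+np.pi));st()
t=eyes.camera("top");s=eyes.camera("side")
import pickle;pickle.dump((t,s),open("c2.pkl","wb"))
cv2.imwrite("pics/i1.png",cv2.resize(t["color"][120:200,190:310],None,fx=6.2,fy=6.2,interpolation=2))
cv2.imwrite("pics/i2.png",cv2.resize(s["color"][150:260,240:380],None,fx=5.4,fy=5.4,interpolation=2))
E
```

```text
y True 18.88 [612.4 130.1  45. ] F [ 1.  -1.1 -2.3] w 57.94
jig y 133.2099310438252
z True 19.09 [612.2 130.   42.9] F [-0.3  0.2  3.9] w 57.73
 19.58 [611.6 129.5  42. ] F [ 0.2 -0.8 -0. ] w 70.32
 21.1 [439.8 200.1 179.5] F [0.5 0.2 0.4] w 69.7
```

View pics/i1.png

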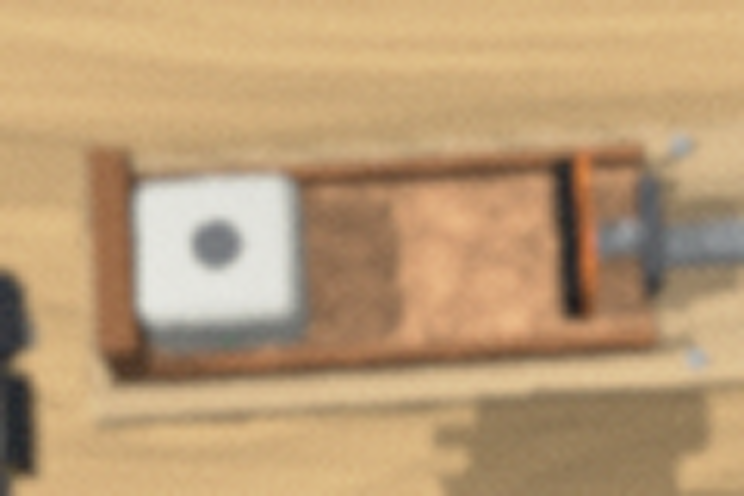

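View pics/i2.png

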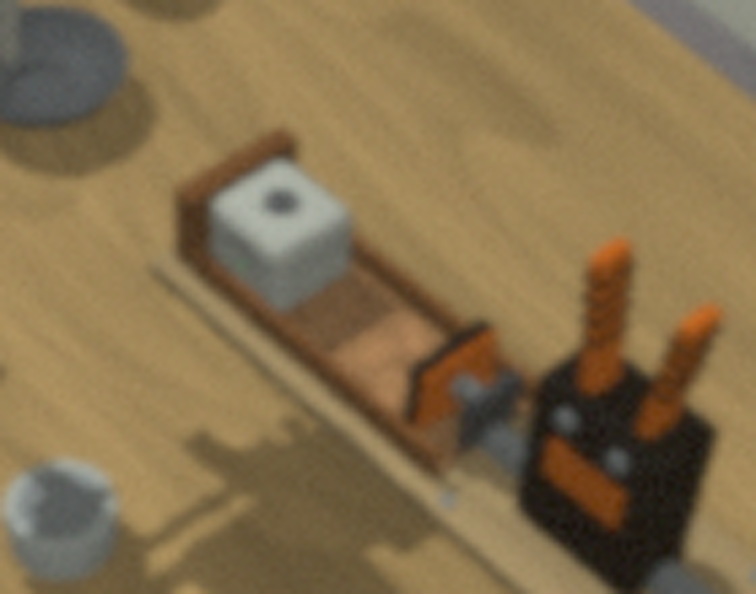

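Run:
```python
from h import *
effector.command_gripper(88,25)
bot.goto([414.4,221.5,110],rot(.067+np.pi));st()
print(bot.line_to([414.4,221.5,29],speed=120,force_limit=8));st()
effector.command_gripper(50,25);s=st("grip")
if s["grip_width"]>55:
    bot.line_to([414.4,221.5,125],speed=150)
    bot.goto(jig(0,72,125),rot(JA+np.pi));st("hover")
    s=eyes.camera("side")
    cv2.imwrite("pics/j1.png",cv2.resize(s["color"][130:260,230:380],None,fx=5,fy=5,interpolation=2)[:600])
```

```text
22.18 [414.2 221.5 109.8] F [0.9 0.8 0.2] w 87.57
False
 23.0 [415.1 222.   29.8] F [ 0.1  0.1 -0.2] w 87.43
grip 23.6 [414.4 221.6  29.2] F [-1.  -0.4  3.7] w 57.73
hover 25.39 [617.9  69.  123.9] F [-0.   0.1 -0.9] w 57.99
```

View pics/j1.png

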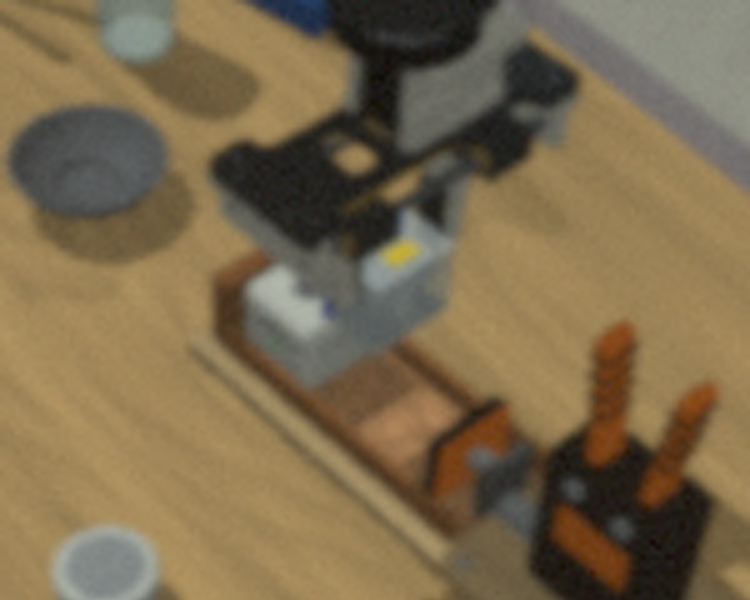

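Run:
```python
from h import *
bot.line_to(jig(0,72,75),speed=120,force_limit=8);st()
print(bot.line_to(jig(0,72,45.5),speed=60,force_limit=6));st()
hit=bot.line_to(jig(0,88,45.5),speed=30,force_limit=4);s=st(f"y {hit}")
Y=np.array([-np.sin(JA),np.cos(JA)])
print("jig y",(np.array(s["position"][:2])-[JX,JY])@Y)
hit=bot.line_to([*s["position"][:2],40],speed=20,force_limit=4);s=st(f"z {hit}")
effector.command_gripper(70,20);st()
bot.line_to([*s["position"][:2],130],speed=200)
bot.goto([500,30,260],rot(JA+np.pi/2*1));st()
t=eyes.camera("top");s=eyes.camera("side")
import pickle;pickle.dump((t,s),open("c3.pkl","wb"))
cv2.imwrite("pics/k1.png",cv2.resize(t["color"][110:200,190:380],None,fx=4.2,fy=4.2,interpolation=2))
cv2.imwrite("pics/k2.png",cv2.resize(s["color"][150:260,240:380],None,fx=5.4,fy=5.4,interpolation=2))
```

```text
26.01 [618.7  69.8  75.5] F [-0.1  0.2 -0.3] w 57.83
True
 26.53 [617.5  68.9  44.1] F [-1.   0.4  5. ] w 57.7
y True 26.77 [617.3  70.4  44.2] F [-0.6  1.2  3.6] w 58.18
jig y 73.27329090354336
z True 26.98 [617.3  70.4  43.9] F [-1.  -0.4  4.3] w 57.7
 27.48 [617.1  70.4  43.6] F [-0.  -1.3  0. ] w 70.0
 29.48 [499.9  30.  259.3] F [-0.9 -0.9 -0.1] w 69.84
```

View pics/k1.png

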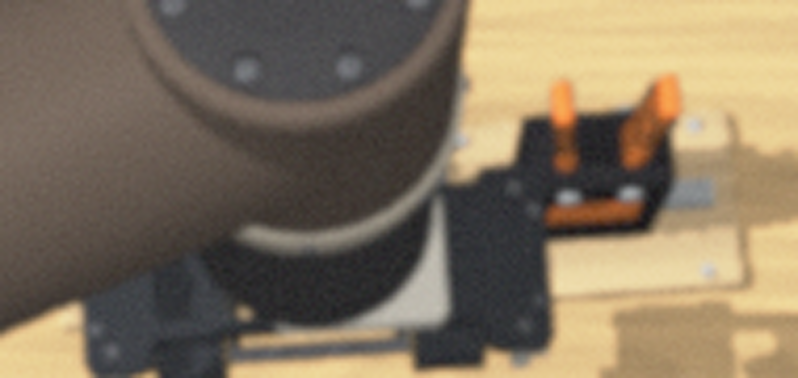

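View pics/k2.png

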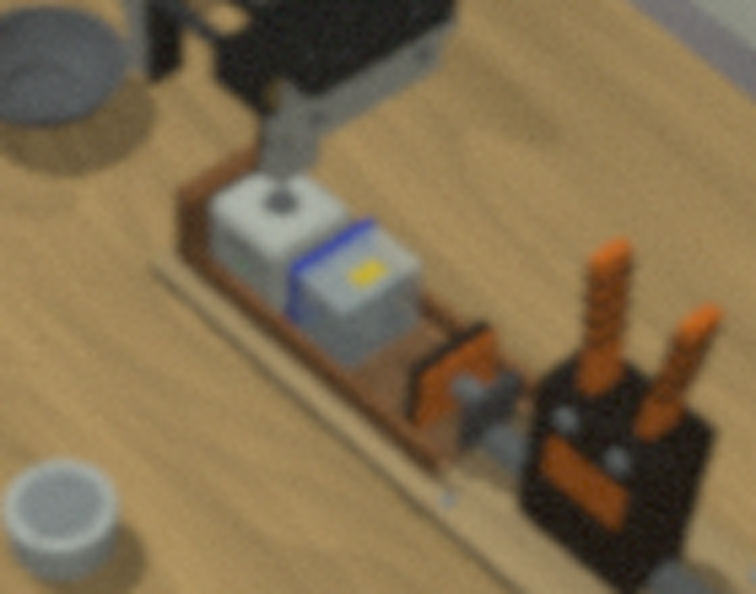

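Run:
```python
from h import *
import pickle
t,s=pickle.load(open("c3.pkl","rb"))
Z=np.array([-np.sin(JA),np.cos(JA),0])
for z in(220,235,250,264,280):
    P=np.array([500,30,z]);print(z,((proj(s,[P-Z*45,P+Z*35,P+Z*55])-[240,150])*5.4).round().tolist())
cv2.imwrite("pics/k3.png",cv2.resize(s["color"][90:240,230:400],None,fx=4,fy=4,interpolation=2))
```

```text
220 [[287.0, 246.0], [171.0, 149.0], [143.0, 126.0]]
235 [[288.0, 222.0], [170.0, 125.0], [142.0, 102.0]]
250 [[289.0, 197.0], [170.0, 100.0], [142.0, 77.0]]
264 [[290.0, 173.0], [169.0, 77.0], [141.0, 54.0]]
280 [[291.0, 146.0], [169.0, 49.0], [140.0, 26.0]]
```

View pics/k3.png

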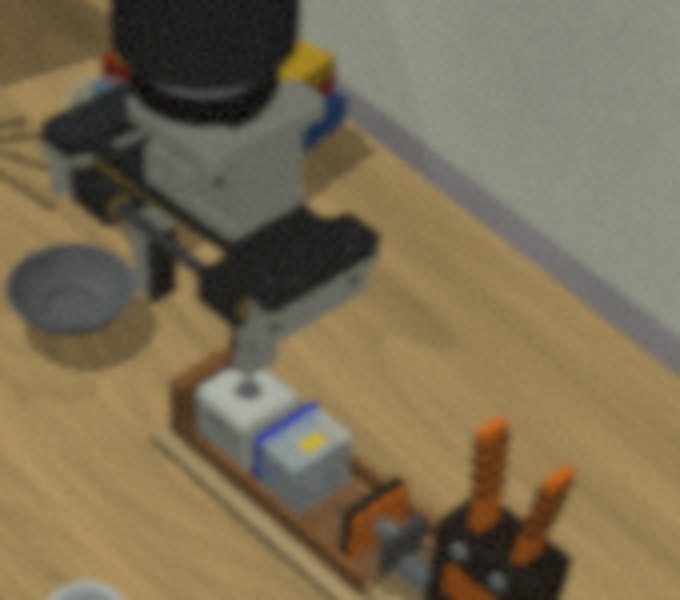

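Run:
```python
from h import *
effector.command_gripper(88,10)
bot.goto(jig(0,-110,245),rot(JA+np.pi/2));st()
print(bot.line_to(jig(0,-110,156),speed=100,force_limit=5));st()
s=eyes.camera("side")
import pickle;pickle.dump(s,open("tr.pkl","wb"))
cv2.imwrite("pics/l1.png",cv2.resize(s["color"][150:280,260:420],None,fx=4.6,fy=4.6,interpolation=2))
```

```text
30.95 [ 634.9 -112.5  244.4] F [-0.8 -0.7 -0.1] w 87.52
False
 31.99 [ 635.4 -112.   156.8] F [-0.2  0.2  0.7] w 87.62
```

View pics/l1.png

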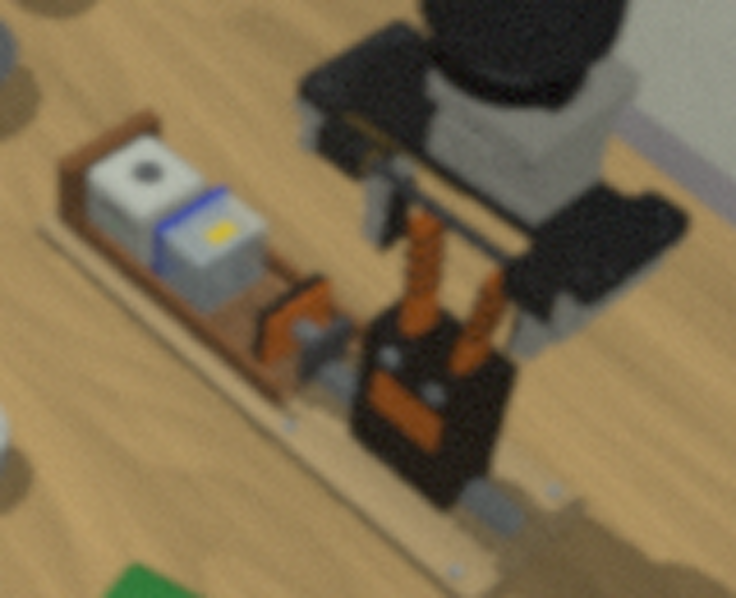

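Run:
```python
from h import *
effector.command_gripper(20,10);st("sq1")
s=eyes.camera("side")
cv2.imwrite("pics/l2.png",cv2.resize(s["color"][150:280,260:420],None,fx=4.6,fy=4.6,interpolation=2))
```

```text
sq1 32.98 [ 635.2 -112.6  157. ] F [-1.4 -3.5  7.4] w 30.24
```

View pics/l2.png

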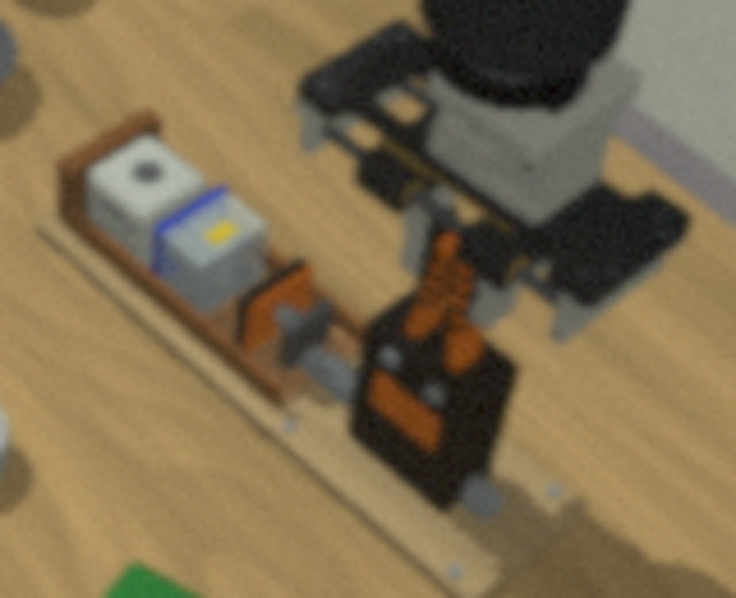

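Run:
```python
from h import *
import pickle
t,_=pickle.load(open("cams.pkl","rb"))
Y=np.array([-np.sin(JA),np.cos(JA)])
for u,v in((200+636/8,135+95/8),(200+652/8,135+285/8)): print("jaw y0",(ray(t,u,v,62)[:2]-[JX,JY])@Y)
for i in range(2):
    effector.command_gripper(80,10);st("rel")
    effector.command_gripper(20,10);st("sq")
s=eyes.camera("side")
cv2.imwrite("pics/l3.png",cv2.resize(s["color"][150:280,260:420],None,fx=4.6,fy=4.6,interpolation=2))
```

```text
jaw y0 3.453943709533914
jaw y0 2.7002155370916636
rel 34.01 [ 634.9 -112.   156. ] F [-0.7 -0.2  0.2] w 79.97
sq 34.85 [ 635.1 -112.6  156.9] F [-1.8 -3.8  5.6] w 30.69
rel 35.83 [ 634.9 -112.   156. ] F [-1.5 -0.2  0.1] w 79.56
sq 36.67 [ 635.1 -112.6  156.9] F [-1.6 -3.5  5.9] w 30.56
```

View pics/l3.png

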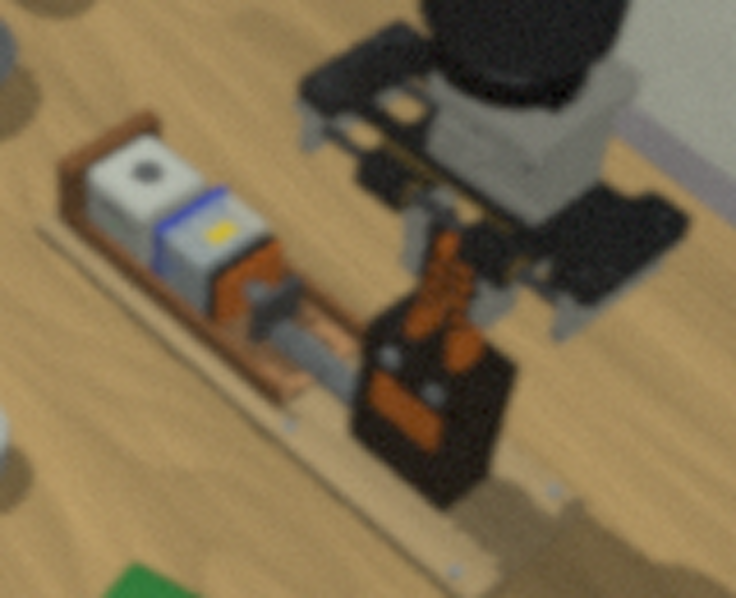

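Run:
```python
from h import *
effector.command_gripper(80,10);st("rel")
effector.command_gripper(20,10);st("sq4")
s=eyes.camera("side")
cv2.imwrite("pics/l4.png",cv2.resize(s["color"][150:280,260:420],None,fx=4.6,fy=4.6,interpolation=2))
```

```text
rel 37.69 [ 634.9 -112.   156. ] F [-1.4  1.  -0.2] w 80.14
sq4 38.54 [ 635.1 -112.6  156.9] F [-0.5 -3.2  5.7] w 30.02
```

View pics/l4.png

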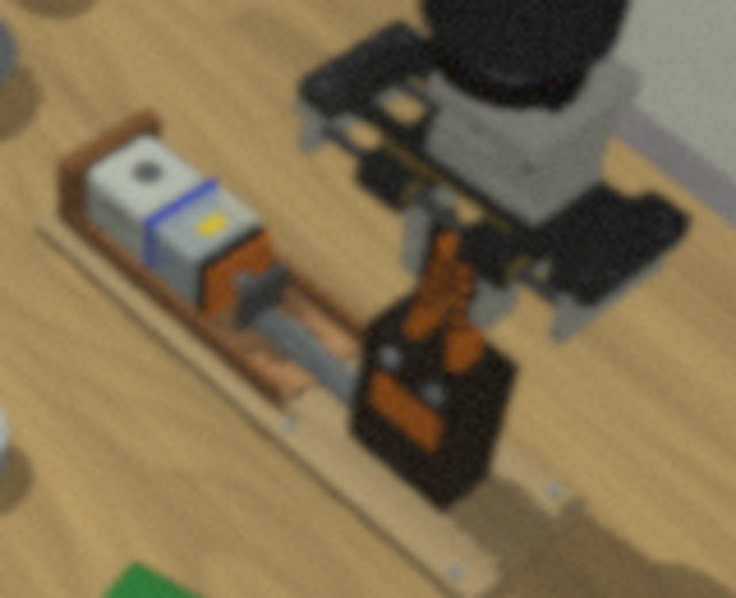

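Run:
```python
from h import *
effector.command_gripper(80,10);st("rel")
effector.command_gripper(20,10);st("sq5")
bot.wait(.3);st()
s=eyes.camera("side")
cv2.imwrite("pics/l5.png",cv2.resize(s["color"][150:280,260:420],None,fx=4.6,fy=4.6,interpolation=2))
```

```text
rel 39.57 [ 634.9 -112.   156. ] F [ 0.2  0.1 -0. ] w 79.89
sq5 40.28 [ 635.1 -112.6  157. ] F [-1.4 -1.8  5.8] w 42.5
 40.58 [ 635.1 -112.6  157. ] F [-1.5 -3.   5.6] w 42.22
```

View pics/l5.png

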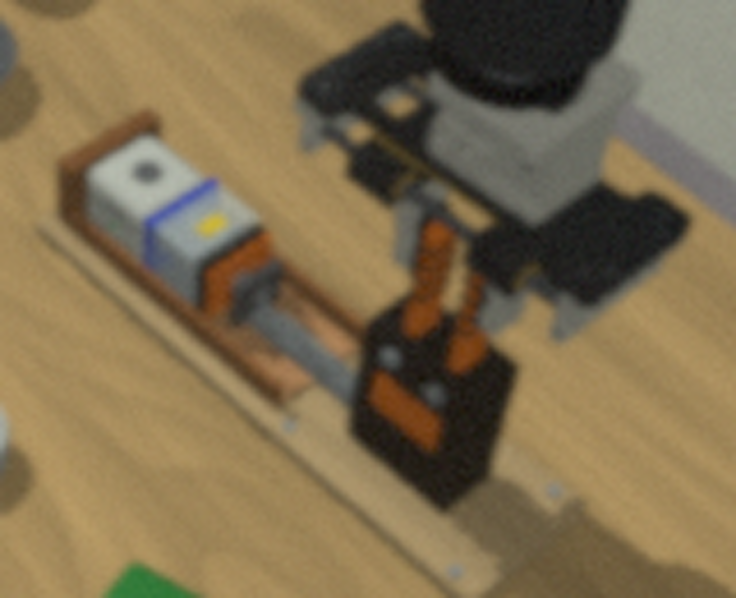

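Run:
```python
from h import *
effector.command_gripper(20,11.5);st("11.5")
bot.wait(.4);st()
s=eyes.camera("side");import pickle
a=pickle.load(open("tr.pkl","rb"))["color"]
f=lambda i,u,v:cv2.resize(i[v:v+50,u:u+50],None,fx=7.8,fy=7.8,interpolation=2)
cv2.imwrite("pics/l6.png",np.hstack([f(a,305,200),f(s["color"],293,195)]))
cv2.imwrite("pics/l7.png",cv2.resize(s["color"][150:280,260:420],None,fx=4.6,fy=4.6,interpolation=2))
```

```text
11.5 40.85 [ 635.1 -112.6  157. ] F [-2.6 -2.6  5.3] w 42.27
 41.25 [ 635.1 -112.6  157. ] F [-1.6 -2.4  5.5] w 41.74
```

View pics/l6.png

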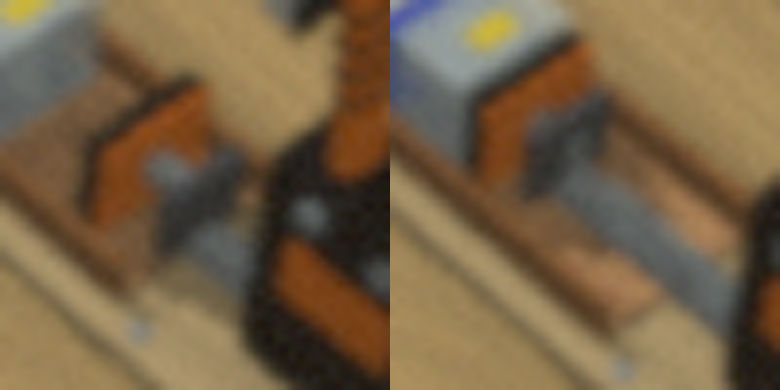

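View pics/l7.png

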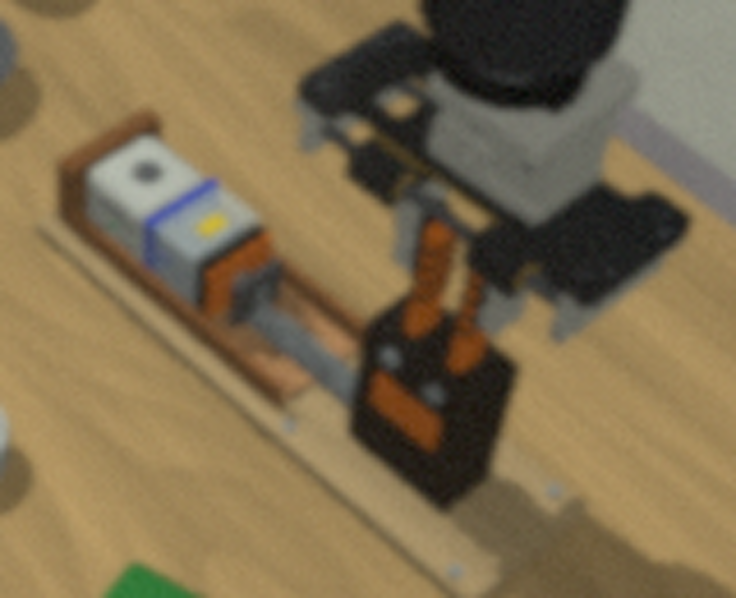

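Run:
```python
from h import *
import pickle
s=pickle.load(open("tr.pkl","rb"))
Y=np.array([-np.sin(JA),np.cos(JA)])
f=lambda u,v,z:(ray(s,u,v,z)[:2]-[JX,JY])@Y
a=f(305+205/7.8,200+200/7.8,45);b=f(293+177/7.8,195+145/7.8,45);print("carrier d",a,b,b-a,"pad",3+b-a-59)
# jaw top-left black corner
a=f(305+195/7.8,200+80/7.8,62);b=f(293+187/7.8,195+42/7.8,62);print("jaw d",a,b,b-a)
```

```text
carrier d -34.47926023371076 26.021250375530194 60.500510609240955 pad 4.500510609240955
jaw d -1.0595218773729806 50.40562815470436 51.46515003207734
```

Run:
```python
from h import *
for i in range(2):
    effector.command_gripper(20,12.7);st("12.7");bot.wait(.4)
st()
s=eyes.camera("side");import pickle
a=pickle.load(open("tr.pkl","rb"))["color"]
f=lambda i,u,v:cv2.resize(i[v:v+50,u:u+50],None,fx=7.8,fy=7.8,interpolation=2)
cv2.imwrite("pics/l8.png",np.hstack([f(a,305,200),f(s["color"],293,195)]))
```

```text
12.7 41.52 [ 635.  -112.6  157. ] F [-1.9 -2.6  6.1] w 40.11
12.7 42.14 [ 635.  -112.6  157. ] F [-2.2 -2.3  7.3] w 40.24
 42.54 [ 635.  -112.6  157. ] F [-2.9 -2.1  6.5] w 40.09
```

View pics/l8.png

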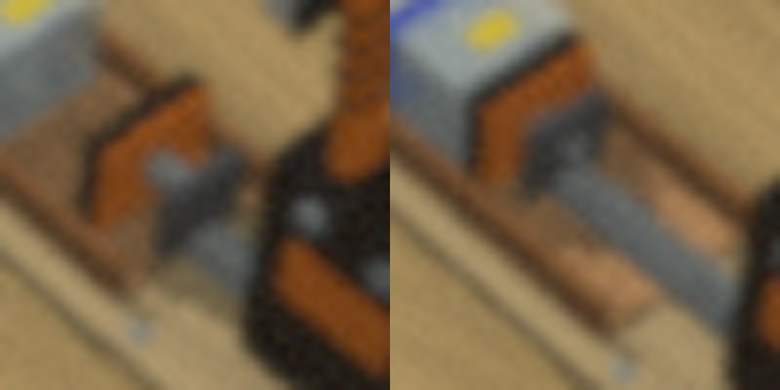

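Run:
```python
from h import *
bot.wait(.3);st()
s=eyes.camera("side");cv2.imwrite("pics/m1.png",cv2.resize(s["color"][160:240,260:370],None,fx=7,fy=7,interpolation=2))
```

```text
42.89 [ 635.1 -112.6  157. ] F [-1.6 -1.8  5.7] w 40.32
```

View pics/m1.png

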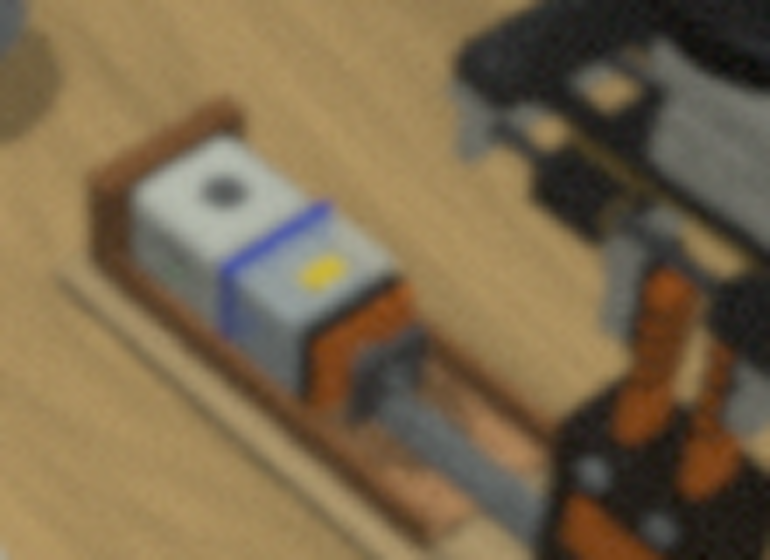

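The case is tight against the stop, the blue strip lies against the case, and the jaw presses with its spring about half-way in. I'm handing in.

Run:
```python
from h import *
print(job.hand_in());st()
```

```text
the job is handed in; nothing more can be done
None
the job is handed in; nothing more can be done
```

I handed the job in at about 43 s. The case stands at the end stop, and the organizer is behind it with its blue strip against the case. I closed the jaw with five trigger squeezes and left the gripper holding the levers at 12.7 N. No verdict was reported.

**Last checks**
- **Position:** the last side picture shows both things upright in the tray and tight together at the stop. Before release, the case met the stop at jig y of about 133 mm, against a nominal 134 mm.
- **Trigger:** the fingers are about 40 mm apart, so the levers are held part-way squeezed and not at their end stop.
- **Tin, dish and brush:** I never touched the tin, the dish or the brush.

**What failed or disagreed**
- **Missed grasps:** the first two tries on the case closed above it without touching it. The fingertips sit about 30 mm higher than the stated tool geometry, so I worked from the measured height after that.
- **Spring compression:** my estimates at 11.5 N on the levers disagreed, from 4.5 to 10.5 mm. I then raised the grip to 12.7 N. By the stated lever forces that gives about 14 N on the organizer, or 12 mm on the spring, but I could not measure it directly.
- **Case direction:** I saw no mark to tell the case's +y side from its -y side. I assumed the smaller turn, about 0.56 rad. If that is wrong, the blue strip is against the wrong side of the case.

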